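# Clamp the V-block and hold a turned sleeve down in it

## Robot

A 6-joint arm with a two-finger parallel gripper is mounted at the origin on the work surface. World frame = base frame: x ahead of the robot, y to its left, z up, the work surface at z = 0. Lengths are in m, angles in rad, forces in N, time in s.
With the tool pointing down it reaches from about 0.275 to 0.825 m from the base axis. Payload 4.9 kg.
Tool frame: the origin (TCP) lies at the centre of the arm's flange, where the gripper is bolted on; the fingertips stand 173 mm ahead of it and the grasp point (between the pads) lies 155 mm ahead of it; z points along the fingers, y is the line along which they close (so a half turn about z gives the same grasp; the last joint's range is limited). The gripper opens to 85 mm and grips with 20 to 120 N. Pads are 22 mm wide; open, the fingers measure 114 mm over their backs; the gripper's body (76 mm by 85 mm) begins 54 mm behind the grasp point. The pads swing forward as they close: fully open they stand 13 mm farther back than shut.
Start: joints at [-1.33, 0.326, -0.193, 1.052, 0, 1.437], TCP at [0.201, -0.512, 0.405] pointing down, gripper open.
Joint ranges: [-2.65, 2.65], [-0.97, 1.79], [-1.3, 1.35], [-1.93, 2.1], [-1.47, 1.37], [-3.14, 3.14]. Speed limits (rad/s): [2.57, 2.57, 3.14, 3.14, 3.14, 3.14].

## Interface

Orientations are given as a rotation vector (axis times angle).
In Python, from cell import env gives the robot as it stands. The module is installed in compiled form; this text tells all that it offers.
- The arm moves only by the tool jog_arm, never from a script. Its argument "motion" is text: rows parted by semicolons, each of 7 numbers parted by spaces: the shift along the tool's x, y, z in mm, then the turn, a rotation vector about the tool's x, y, z in rad, then the closure, from 0 (fully open) to 1 (shut). In form: tx ty tz wx wy wz fingers; .... A call has 1 to 12 rows; each row is the pose to reach, as a shift and turn from the pose commanded when the call began, along the tool's axes at that moment; what a row does not reach only later rows make up. A row lasts 1/10 s, in which the tool goes at most 50 mm and 8.59 degrees, less where a joint would pass 70% of its speed; a pose out of reach is approached as far as the arm can. A call with a gripper value outside its range is refused whole. The fingers move at their own pace and stop on an object; "grip_force" is the grip in N (left out, the last holds). Time passes only in rows, so rows that repeat a pose let the fingers close. It gives the time, the measured TCP pose, the force, the opening and the grip force at its end, in the units of the state.
- env.sense(): the state, without advancing time (a new reading comes with each control period).
- env.camera(name): name is "side" or "top"; returns the picture (480x640x3 uint8, red, green, blue); there is no depth.
- env.calibration(name): a dict with "camera_matrix" (3x3 intrinsics, pixels), "R" (3x3) and "t" (3): a world point X has camera coordinates R X + t. Camera axes: x right, y down, z forward; pixel columns grow to the right and rows downward; lengths in m; the calibration is good to about 2 mm. A picture is of the moment at which its call begins. calibration takes no time and is no camera call.
- env.close_job(): hands the job in; it is judged then, once.
The state is a dict: "clock": time; "joint_pos": joint angles; "joint_velocities": joint speeds; "joint_efforts": joint torques, N m; "ee_pos": TCP position; "orientation": TCP orientation; "contact_force": force on the tool from outside, world axes, zero at the start; "wrist_torque": the same for the moment, N m; "width": finger opening in m; "grasp_force": force on a finger pad.
Only numpy, scipy, OpenCV 4.12 (cv2) and the standard library are available. Lean on these libraries where they do the work, as an engineer would, in place of code of your own. Each camera call takes 0.05 s, during which the arm holds its last target. There are 200 camera calls.

## Task

Get the plain turned sleeve ready for cross-drilling: first swing the vise's cam lever to close the jaw until the V-block is clamped tight between the jaws, then take the sleeve without a collar from the wooden rack and lower it (do not drop it) lengthwise into the V, about centred on the block. Finish while holding it there, pressed down firmly so that it bears on both sides of the V alike, with about 10 to 15 N; the program ends with the robot still pressing, and the V-block still clamped. Leave the collared sleeve on the rack and the oil bottle, wrench and chuck key undisturbed.

Things in the scene. Friction and masses are not known exactly. Their poses are not given: they have to be found in the camera images.
- vise: green quick-acting cam vise bolted to the bench. Base 100 (x) by 225 (y) by 18 mm high, with a bolted 20 x 60 mm ear on each x side; origin on the underside of the base, midway between the jaws' x ends. It clamps along its y axis: fixed jaw at +y, moving jaw at -y, lever pivot at y = -115 mm. The jaws' tops stand 48 mm over the bench. The fixed jaw (dark steel, 80 x 26 x 30 mm) has its clamping face at y = +28 mm. When clamped, the V-block's centre lies at y = 0.
- moving_jaw: dark steel moving jaw, 80 x 30 x 30 mm, slides along the vise's y; its clamping face lies at y = -40 mm of its own frame, which coincides with the vise's frame when the lever reads 0.
- cam_lever (a joint): angle of the vise lever, rad: 0 open (lever along the vise's -x), growing anticlockwise seen from above, to a stop at 2.0. The jaw advances 8 mm per rad and meets the 56 mm block, pushed home on the fixed jaw, at about 1.5. The lever drags (about 3 N at the handle) and stays where it is left; once the block is gripped it stiffens, and about 6 to 15 N in all at the handle clamps well.
- lever_grip (a point): point on the axis of the lever's upright round black handle, 18 mm in diameter, standing from 53 to 95 mm above the bench; this point is 82 mm up and 85 mm from the lever's pivot. The flat lever under the handle has its top 55 mm above the bench.
- lever_pivot (a point): point on the lever's vertical pivot axis, at the same height as lever_grip (82 mm).
- v_block: loose steel V-block standing between the vise jaws: 60 mm long (x, along the groove), 56 mm wide (y), 50 mm high; origin at the centre of its underside, which rests on the vise bed 18 mm above the bench. 90 degree groove in the top, 36 mm wide at the top and 18 mm deep. At the start a few mm of play between the jaws; 1.2 kg.
- flank_left: the +y half of the V, one of the two sloping faces; same origin and axes as v_block.
- flank_right: the -y half of the V, the other sloping face; same origin and axes as v_block.
- v_seat (a point): point where the sleeve's centre lies when it is seated and centred: 60.3 mm above the V-block's underside (about 78 mm above the bench), 10.3 mm above the V-block's top; axes as v_block. A sleeve clenched in a gripper slightly off line bears on one side of the V only; let go, it settles onto both, and can then be pressed from above on its top line (98 mm above the bench).
- plain_sleeve: turned aluminium sleeve without a collar: a cylinder 40 mm in diameter and 100 mm long with dark bores shown at its ends, 0.2 to 0.4 kg; origin at its middle on its axis, x along the axis. Lies lengthwise in one of the rack's two berths, its axis 39 mm above the bench.
- collared_sleeve: bystander: the same sleeve but with a collar 56 mm in diameter and 22 mm wide round its middle; lies in the rack's other berth. Origin at its middle on its axis, x along the axis.
- rack: fixed low wooden rack, two notched boards 12 mm thick and 25 mm high, 200 mm long along y, standing at x = -35 and +35 mm; origin on its underside, centre. Two berths at y = -55 and +55 mm, 110 mm apart; parts lie along the rack's x. Between the boards is free space of 58 mm under the middle of each part.
- oil_bottle: bystander: amber oil bottle, 64 mm in diameter, 170 mm high, standing; origin at the centre of its underside.
- wrench: bystander: steel wrench lying on the bench; origin at its underside.
- chuck_key: bystander: T-shaped steel chuck key lying on the bench, 120 mm across the bar, about 95 mm long, 20 mm high; origin on its underside at the T's crossing.
Things that resemble listed ones, but are neither listed nor needed, are in the scene too. What is meant by the v_block is not purple, and is the larger of those in its own colour.

How it is judged:
On the way, in this order (a step that is already met when the one before it is completed fails the run):
1. the V-block is clamped between both jaws of the vise (at least 8 N on each side), square to them (contact force between each of moving_jaw, vise_c0 and v_block above 8 N and angle between the x axis of v_block and the x axis of vise, either way round below 0.05 rad and x of v_block in the frame of vise between -0.02 and 0.02 m), for 0.2 s.
2. with the block clamped, the plain sleeve lies in the V, touching both sides (all of step 1 and angle between the x axis of plain_sleeve and the x axis of v_block, either way round below 0.06 rad and x of plain_sleeve in the frame of v_seat between -0.015 and 0.015 m and y of plain_sleeve in the frame of v_seat between -0.003 and 0.003 m and z of plain_sleeve in the frame of v_seat between -0.003 and 0.003 m and contact force between each of flank_left, flank_right and plain_sleeve above 0.5 N), for 0.2 s.
At the end, for the whole second after the job is handed in: Both jaws grip the V-block (8 N or more), square within 0.05 rad, within 20 mm of the vise's middle. The plain sleeve lies in the V: 15 mm lengthwise, 0.06 rad, 3 mm to its seat; the fingers press it (3 N or more) and each side of the V carries 4.5 N or more, to the end (all of step 2 and contact force between each of flank_left, flank_right and plain_sleeve above 4.5 N and contact force between the fingers and plain_sleeve above 3 N); the arm keeps its last pose, push and grip.
It fails at once if a bystander is disturbed (moved more than 25 mm) (distance of any of collared_sleeve, oil_bottle, wrench, chuck_key from where it was at the start of the episode above 0.025 m).
It fails at once if the plain sleeve is dropped (falls freely faster than 0.5 m/s, more than about 13 mm) (contact force between the fingers and plain_sleeve below 0.05 N and linear speed of plain_sleeve above 0.5 m/s).
It fails at once if the sleeve is crushed into the V (more than 80 N on one side) (contact force between any of flank_left, flank_right and plain_sleeve above 80 N).
It also fails if it takes over 72 s, if anything falls off the work surface, if the arm or the gripper's body presses on something with over 40 N, if the wrist force passes 120 N, or if a joint passes its speed limit or range.

## Working session

There is one attempt and no reset: what is moved stays moved. The work goes in short steps, Python scripts to look and compute and a tool call to move; the robot and the scene stay as the last step left them, time stands still between calls to the robot, and variables do not carry over. Pictures are saved under pics/ and viewed, at most 10 in all, crops included, and the job is handed in when it is done.

Besides the shell and the picture viewer there is one more tool, called after "Request:" by a JSON object that holds its "fn" and its "kwargs". jog_arm: Moves the arm, as the interface text tells. Its arguments: {"type":"object","properties":{"motion":{"type":"string"},"grip_force":{"type":"number"}},"required":["motion"]}

```bash
mkdir -p pics; cat > h.py <<'E'
import numpy as np, cv2
from cell import env
from scipy.spatial.transform import Rotation as Ro
def snap(n,f):
    im=env.camera(n); cv2.imwrite('pics/'+f,cv2.cvtColor(im,cv2.COLOR_RGB2BGR)); return im
def P(n):
    c=env.calibration(n); return np.array(c["camera_matrix"]),np.array(c["R"]),np.array(c["t"]).ravel()
def proj(n,X):
    K,R,t=P(n); x=K@(R@np.array(X)+t); return x[:2]/x[2]
def atz(n,uv,z):
    K,R,t=P(n); d=R.T@np.linalg.solve(K,[uv[0],uv[1],1.]); o=-R.T@t; return o+d*(z-o[2])/d[2]
def tri(a,b):
    A=[];B=[]
    for n,uv in (('top',a),('side',b)):
        K,R,t=P(n); d=R.T@np.linalg.solve(K,[uv[0],uv[1],1.]); d/=np.linalg.norm(d); o=-R.T@t
        M=np.eye(3)-np.outer(d,d); A.append(M);B.append(M@o)
    return np.linalg.lstsq(np.vstack(A),np.hstack(B),rcond=None)[0]
E
python3 - <<'E'
from h import *
np.set_printoptions(precision=3,suppress=True)
for n in('top','side'):
    snap(n,n+'0.png');K,R,t=P(n);print(n,K[0,0],K[0,2],K[1,2],-R.T@t,R[2])
s=env.sense();print(s)
E
```

```text
top 621.2261271131315 310.5133437946765 237.71004695268545 [0.322 0.042 1.282] [ 0.183 -0.011 -0.983]
side 530.0815530090902 311.53275291533873 235.55782937261029 [0.269 0.91  0.782] [ 0.234 -0.744 -0.626]
{'clock': 0.1, 'joint_pos': array([-1.33 ,  0.327, -0.193,  1.052,  0.   ,  1.437]), 'joint_velocities': array([ 0.   , -0.003,  0.003, -0.   ,  0.   ,  0.002]), 'joint_efforts': array([ -0.   , -44.424,  26.304,   0.008,  -0.   ,  -0.   ]), 'ee_pos': array([ 0.201, -0.512,  0.404]), 'orientation': array([-3.085, -0.585,  0.   ]), 'contact_force': array([-0.553,  0.165, -0.641]), 'wrist_torque': array([ 0.017,  0.005, -0.055]), 'grasp_force': 0.0, 'width': 0.08566174635742094}
```

View pics/top0.png

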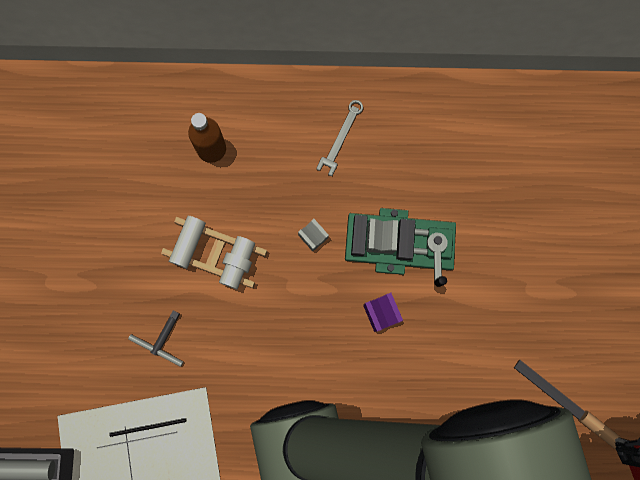

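View pics/side0.png

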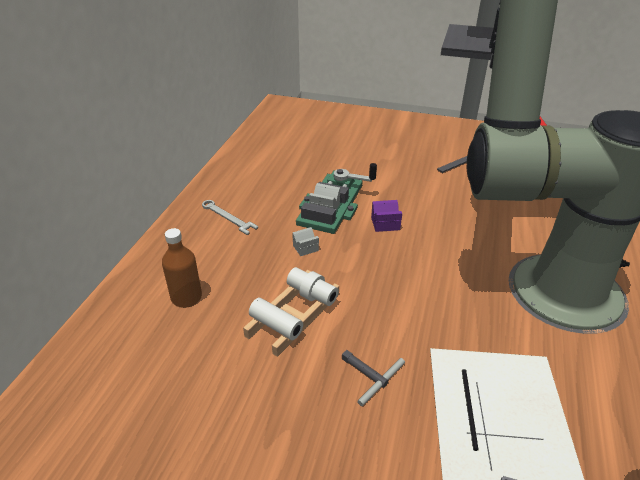

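The top view shows the plain sleeve at about (187,243) and the collared one at (238,262). The V-block candidates are the grey block in the vise (383,235), a small grey one (313,235) and a purple one (383,312). The grey block in the vise fits, being the larger grey one and not purple. I'll confirm it in an enlarged crop.

```bash
python3 - <<'E'
from h import *
t=cv2.imread('pics/top0.png');s=cv2.imread('pics/side0.png')
def c(i,u,v,w,h,k): return cv2.resize(i[v:v+h,u:u+w],None,fx=k,fy=k,interpolation=cv2.INTER_CUBIC)
a=np.hstack([c(t,340,200,133,100,3),c(t,155,200,133,100,3)]); b=np.hstack([c(s,285,155,133,100,3),c(s,235,260,133,100,3)])
cv2.imwrite('pics/crop1.png',np.vstack([a,b]))
E
```

```text
(no output)
```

View pics/crop1.png

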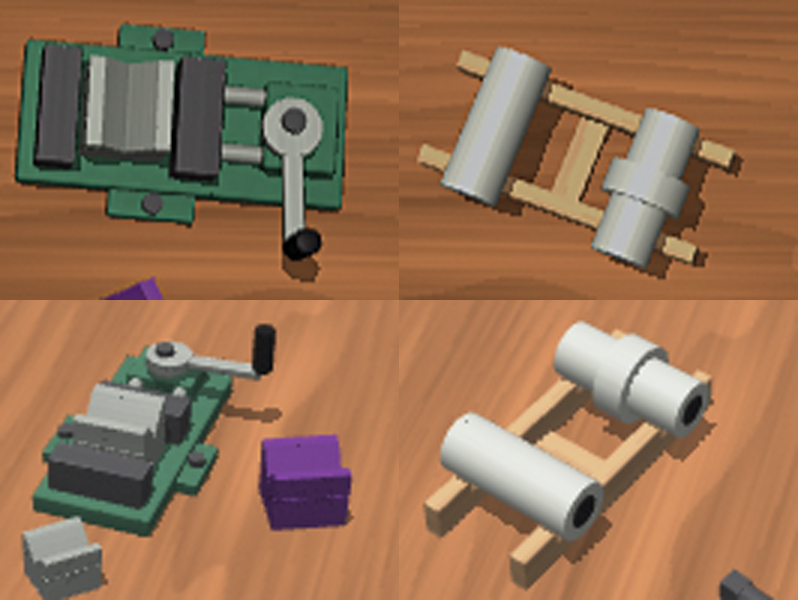

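The crop confirms it. The grey V-block sits between the vise jaws, with its groove line around top px (384,235). The lever pivot is at about (438,240) and the handle top at (442,280). The left sleeve at (187,242) has no collar, so it is the plain one. Next I fit the poses.

```bash
cat > fit.py <<'E'
from h import *
from scipy.optimize import least_squares
np.set_printoptions(precision=4,suppress=True)
T=lambda u,v:(340+u/3,200+v/3); S=lambda u,v:(285+u/3,155+(v-300)/3)
print('pivot',tri(T(294,120),S(168,349)),'handle top',tri(T(306,240),S(264,329)))
# vise base (z 18) corners, vise frame
obs=[('top',T(28,40),(.05,.11)),('top',T(348,68),(.05,-.11)),('top',T(338,208),(-.05,-.11)),('top',T(17,182),(-.05,.11)),
]
def f(p,ret=0):
    c,s=np.cos(p[2]),np.sin(p[2]); r=[]
    for n,uv,(a,b) in obs:
        b=b+p[3] if b<0 else b+p[4]
        r+=list(proj(n,(p[0]+c*a-s*b,p[1]+s*a+c*b,.018))-uv)
    # pivot & bolts of ears (x=+-60,y=0), pivot top z~.065
    for n,uv,a,b,z in [('top',T(294,120),0,-.115,.065),('top',T(163,40),.06,0,.02),('top',T(153,203),-.06,0,.02),('side',S(168,349),0,-.115,.065)]:
        r+=list(proj(n,(p[0]+c*a-s*b,p[1]+s*a+c*b,z))-uv)
    return np.array(r)
q=least_squares(f,[.43,-.1,-.05,0,0]);print('vise',q.x);print(q.fun.reshape(-1,2).round(1).tolist())
# v-block top corners z=.068
B=[T(90,57),T(172,62),T(168,152),T(86,145)]
W=np.array([atz('top',b,.068) for b in B]);print(W,W.mean(0))
# sleeve by masks
def mask(n,box):
    im=cv2.imread(f'pics/{n}0.png');u,v,w,h=box;h_=cv2.cvtColor(im,cv2.COLOR_BGR2HSV)
    m=((h_[...,1]<60)&(h_[...,2]>90)).astype(np.uint8);k=np.zeros_like(m);k[v:v+h,u:u+w]=m[v:v+h,u:u+w]
    c=max(cv2.findContours(k,0,2)[0],key=cv2.contourArea);return cv2.convexHull(c)
def mom(h):
    m=cv2.moments(h);cx,cy=m['m10']/m['m00'],m['m01']/m['m00'];th=.5*np.arctan2(2*m['mu11'],m['mu20']-m['mu02']);return np.array([cx,cy,50*np.sin(2*th),50*np.cos(2*th)]),m['m00']
H={'top':mask('top',(162,210,46,65)),'side':mask('side',(240,292,65,52))}
for n in H:print(n,mom(H[n]))
def hull(n,p):
    a=np.linspace(0,2*np.pi,40);pts=[]
    for s in(-.05,.05):
        for t in a:
            l=np.array([s,.02*np.cos(t)]);pts.append(proj(n,(p[0]+np.cos(p[3])*l[0]-np.sin(p[3])*l[1],p[1]+np.sin(p[3])*l[0]+np.cos(p[3])*l[1],p[2]+.02*np.sin(t))))
    return cv2.convexHull(np.array(pts,np.float32))
g=lambda p:np.hstack([mom(hull(n,p))[0]-mom(H[n])[0] for n in H])
q=least_squares(g,[.43,.23,.039,-.3],diff_step=1e-3,x_scale=[.1,.1,.1,1]);print('sleeve',q.x,q.fun,[mom(hull(n,q.x))[1] for n in H])
E
python3 fit.py
```

```text
pivot [ 0.5474 -0.2287  0.0556] handle top [ 0.4639 -0.2267  0.0906]
vise [ 0.5541 -0.1298 -0.0701 -0.0311 -0.0291]
[[-0.1, -0.1], [-0.7, -0.5], [0.7, 0.3], [0.1, -0.2], [9.0, 0.7], [-6.0, -1.7], [-6.2, 0.8], [1.6, -6.2]]
[[ 0.5871 -0.0904  0.068 ]
 [ 0.5846 -0.1452  0.068 ]
 [ 0.5237 -0.1418  0.068 ]
 [ 0.5275 -0.0875  0.068 ]] [ 0.5557 -0.1162  0.068 ]
top (array([186.2962, 240.9897, -35.7058, -35.0014]), 906.0)
side (array([275.6823, 318.1743,  43.2926,  25.015 ]), 1151.0)Traceback (most recent call last):
  File "fit.py", line 38, in <module>
    q=least_squares(g,[.43,.23,.039,-.3],diff_step=1e-3,x_scale=[.1,.1,.1,1]);print('sleeve',q.x,q.fun,[mom(hull(n,q.x))[1] for n in H])
    return func(*args, **kwargs)
    result = trf(vector_fun.fun, vector_fun.jac, x0, f0, J0, lb, ub, ftol, xtol,
                 gtol, max_nfev, x_scale, loss_function, tr_solver,
                 tr_options.copy(), verbose, callback=callback_wrapped)
    return trf_no_bounds(
        fun, jac, x0, f0, J0, ftol, xtol, gtol, max_nfev, x_scale,
        loss_function, tr_solver, tr_options, verbose, callback
[... 1143 characters left out ...]
m(H[n])[0] for n in H])
                              ~~~~^^^^^
  File "fit.py", line 35, in hull
    l=np.array([s,.02*np.cos(t)]);pts.append(proj(n,(p[0]+np.cos(p[3])*l[0]-np.sin(p[3])*l[1],p[1]+np.sin(p[3])*l[0]+np.cos(p[3])*l[1],p[2]+.02*np.sin(t))))
                                             ~~~~^^^^^^^^^^^^^^^^^^^^^^^^^^^^^^^^^^^^^^^^^^^^^^^^^^^^^^^^^^^^^^^^^^^^^^^^^^^^^^^^^^^^^^^^^^^^^^^^^^^^^^^^^^
  File "h.py", line 9, in proj
    K,R,t=P(n); x=K@(R@np.array(X)+t); return x[:2]/x[2]
          ~^^^
  File "h.py", line 7, in P
    c=env.calibration(n); return np.array(c["camera_matrix"]),np.array(c["R"]),np.array(c["t"]).ravel()
ValueError: time passes only in moves, steps and waits
```

```bash
python3 - <<'E'
s=open('h.py').read().replace("def P(n):\n    c=env","_C={}\ndef P(n):\n    if n in _C: return _C[n]\n    c=env").replace("; return np.array(c[\"cam","; _C[n]=np.array(c[\"cam").replace("np.array(c[\"t\"]).ravel()","np.array(c[\"t\"]).ravel(); return _C[n]",1)
open('h.py','w').write(s)
f=open('fit.py').read().replace("('top',T(163,40),.06,0,.02),('top',T(153,203),-.06,0,.02),","('top',T(82,46),.04,.028,.048),('top',T(74,163),-.04,.028,.048),")
open('fit.py','w').write(f)
E
python3 fit.py
```

```text
pivot [ 0.5474 -0.2287  0.0556] handle top [ 0.4639 -0.2267  0.0906]
vise [ 0.5556 -0.1114 -0.0761 -0.0495 -0.0475]
[[0.1, -0.4], [-0.6, -0.1], [0.5, 0.6], [-0.0, -0.5], [-0.2, 0.1], [-0.3, 0.6], [-0.5, 0.3], [-0.5, -2.7]]
[[ 0.5871 -0.0904  0.068 ]
 [ 0.5846 -0.1452  0.068 ]
 [ 0.5237 -0.1418  0.068 ]
 [ 0.5275 -0.0875  0.068 ]] [ 0.5557 -0.1162  0.068 ]
top (array([186.2962, 240.9897, -35.7058, -35.0014]), 906.0)
side (array([275.6823, 318.1743,  43.2926,  25.015 ]), 1151.0)
sleeve [ 0.541   0.2798  0.0366 -0.3427] [ 0.063   0.4008  0.0158 -0.0161 -0.3657 -0.0883  0.0142 -0.0245] [1013.7288937149569, 1176.5851410422474]
```

```bash
cat >> h.py <<'E'
np.set_printoptions(precision=4,suppress=True)
V=np.array([.5556,-.1114]); VY=-.0761
def vw(a,b,yaw=None):
    c,s=np.cos(VY),np.sin(VY); return V+np.array([c*a-s*b,s*a+c*b])
def rel(tgts,R=None,p=None):
    """tgts: [x,y,grasp z,psi] -> mm & rad rows, from current pose"""
    s=env.sense(); p=s['ee_pos'] if p is None else p; R=Ro.from_rotvec(s['orientation']) if R is None else R
    for x,y,z,psi in tgts:
        T=Ro.from_euler('z',psi)*Ro.from_euler('x',np.pi)
        print(np.r_[R.inv().apply(np.array([x,y,z+.155])-p)*1000, (R.inv()*T).as_rotvec()].round(3).tolist())
def st():
    s=env.sense();R=Ro.from_rotvec(s['orientation']);x=R.apply([1,0,0]);print('t',s['clock'],'p',s['ee_pos'],'psi',np.arctan2(x[1],x[0]),'F',s['contact_force'],'w',s['width'],'g',s['grasp_force'],'j',s['joint_pos']);return s
E
python3 - <<'E'
from h import *
pv=vw(0,-.115);a0=.05;print(pv)
h=np.array([.463,-.2245])
rel([[*h,.16,VY+a0],[*h,.082,VY+a0]])
E
```

```text
[ 0.5469 -0.2261]
[348.616, -171.19, 89.31, -0.002, 0.0, 0.401]
[348.598, -171.067, 167.31, -0.002, 0.0, 0.401]
```

Request:
{"fn": "jog_arm", "kwargs": {"motion": "349 -171 89 0 0 0.401 0; 349 -171 89 0 0 0.401 0; 349 -171 89 0 0 0.401 0; 349 -171 89 0 0 0.401 0; 349 -171 89 0 0 0.401 0; 349 -171 89 0 0 0.401 0; 349 -171 89 0 0 0.401 0; 349 -171 89 0 0 0.401 0; 349 -171 89 0 0 0.401 0; 349 -171 89 0 0 0.401 0; 349 -171 89 0 0 0.401 0; 349 -171 89 0 0 0.401 0", "grip_force": 20}}

```text
clock: 1.3
ee_pos: [0.4629, -0.2261, 0.316]
orientation: [3.141, -0.045, 0.0]
contact_force: [0.7, 0.7, -0.4]
width: 0.0854
grasp_force: 0.0
```

```bash
python3 - <<'E'
from h import *
st(); rel([[.463,-.2245,.16,-.026]]); snap('top','t1.png');snap('side','s1.png')
t=cv2.imread('pics/top0.png')
a=cv2.imread('pics/t1.png')[170:320,360:560];b=cv2.imread('pics/s1.png')[60:210,290:490]
cv2.imwrite('pics/c2.png',cv2.resize(np.hstack([a,b]),None,fx=2,fy=2,interpolation=cv2.INTER_CUBIC))
E
```

```text
t 1.3 p [ 0.4629 -0.2261  0.316 ] psi -0.02843831491035603 F [ 0.7238  0.7382 -0.4051] w 0.0854453867993971 g 0.0 j [-0.5977  0.3423 -0.415   0.8131 -0.0003  2.5723]
[0.08, -1.648, 0.98, 0.0, -0.0, -0.002]
```

View pics/c2.png

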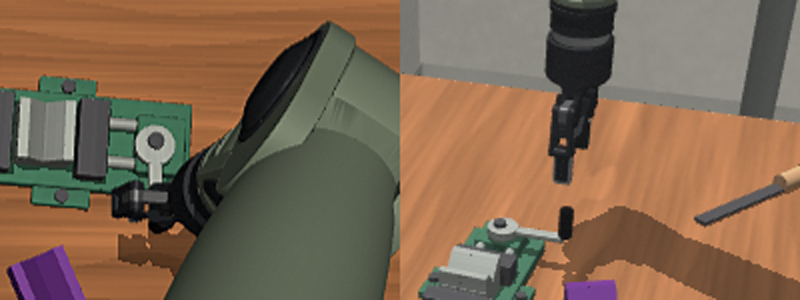

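The crop shows the open gripper hovering over the lever handle, with the finger at crop (563,170) and the handle at (566,222). They are lined up, so I'll descend and close loosely around the handle.

Request:
{"fn": "jog_arm", "kwargs": {"motion": "0 -1 40 0 0 0 0; 0 -1 79 0 0 0 0; 0 -1 79 0 0 0 0.4; 0 -1 79 0 0 0 0.6; 0 -1 79 0 0 0 0.72; 0 -1 79 0 0 0 0.72; 0 -1 79 0 0 0 0.72; 0 -1 79 0 0 0 0.72"}}

```text
clock: 2.2
ee_pos: [0.4639, -0.2241, 0.2376]
orientation: [3.14, -0.041, 0.002]
contact_force: [-0.3, 0.5, 0.1]
width: 0.0238
grasp_force: 0.0
```

```bash
python3 - <<'E'
from h import *
s=st()
pv=np.array([.5471,-.2270]);r=.085
rel([[*(pv-r*np.array([np.cos(VY+a),np.sin(VY+a)])),.082,VY+a] for a in np.arange(.1,1.6,.14)])
E
```

```text
t 2.2 p [ 0.4639 -0.2241  0.2376] psi -0.0261468013977521 F [-0.2893  0.4514  0.0684] w 0.023764379425155826 g 0.0 j [-0.5934  0.4415 -0.503   0.6246 -0.      2.5743]
[-1.639, 4.953, 0.616, 0.001, -0.001, -0.05]
[-0.215, 16.758, 0.629, 0.001, -0.001, -0.19]
[2.842, 28.248, 0.643, 0.001, -0.001, -0.33]
[7.473, 39.2, 0.659, 0.001, -0.001, -0.47]
[13.587, 49.398, 0.677, 0.001, -0.001, -0.61]
[21.064, 58.643, 0.696, 0.001, -0.001, -0.75]
[29.757, 66.754, 0.715, 0.001, -0.001, -0.89]
[39.498, 73.573, 0.735, 0.002, -0.001, -1.03]
[50.095, 78.966, 0.755, 0.002, -0.001, -1.17]
[61.341, 82.827, 0.774, 0.002, -0.001, -1.31]
[73.016, 85.082, 0.792, 0.002, -0.0, -1.45]
```

Request:
{"fn": "jog_arm", "kwargs": {"motion": "-1 5 0 0 0 -0.05 0.72; 0 17 0 0 0 -0.19 0.72; 3 28 0 0 0 -0.33 0.72; 7.5 39 0 0 0 -0.47 0.72; 13.5 49.5 0 0 0 -0.61 0.72; 21 58.5 0 0 0 -0.75 0.72; 30 67 0 0 0 -0.89 0.72; 39.5 73.5 0 0 0 -1.03 0.72; 50 79 0 0 0 -1.17 0.72; 50 79 0 0 0 -1.17 0.72"}}

```text
clock: 3.2
ee_pos: [0.5119, -0.3043, 0.2366]
orientation: [-2.641, -1.7, 0.0]
contact_force: [-0.3, 0.2, 0.0]
width: 0.0237
grasp_force: 0.0
```

```bash
python3 - <<'E'
from h import *
s=st()
pv=np.array([.5471,-.2270]);r=.085
rel([[*(pv-r*np.array([np.cos(VY+a),np.sin(VY+a)])),.082,VY+a] for a in np.arange(1.22,1.8,.06)])
snap('top','t2.png');snap('side','s2.png')
a=cv2.imread('pics/t2.png')[170:320,330:530];b=cv2.imread('pics/s2.png')[100:250,270:470]
cv2.imwrite('pics/c3.png',cv2.resize(np.hstack([a,b]),None,fx=2,fy=2,interpolation=cv2.INTER_CUBIC))
E
```

```text
t 3.2 p [ 0.5119 -0.3043  0.2366] psi 1.1439699067248439 F [-0.2646  0.2025  0.0286] w 0.023683644957945095 g 0.0 j [-0.6603  0.5649 -0.2822  0.7239  0.      1.3374]
[-0.036, -0.01, -0.391, -0.0, -0.0, 0.0]
[0.116, 5.087, -0.392, -0.0, -0.0, -0.06]
[0.574, 10.165, -0.393, -0.0, -0.0, -0.12]
[1.336, 15.207, -0.394, -0.0, -0.0, -0.18]
[2.398, 20.195, -0.395, -0.0, -0.0, -0.24]
[3.758, 25.109, -0.395, -0.0, -0.0, -0.3]
[5.41, 29.933, -0.396, -0.0, -0.0, -0.36]
[7.349, 34.65, -0.397, -0.0, -0.0, -0.42]
[9.566, 39.242, -0.398, -0.0, -0.0, -0.48]
[12.055, 43.692, -0.399, -0.0, -0.0, -0.54]
```

View pics/c3.png

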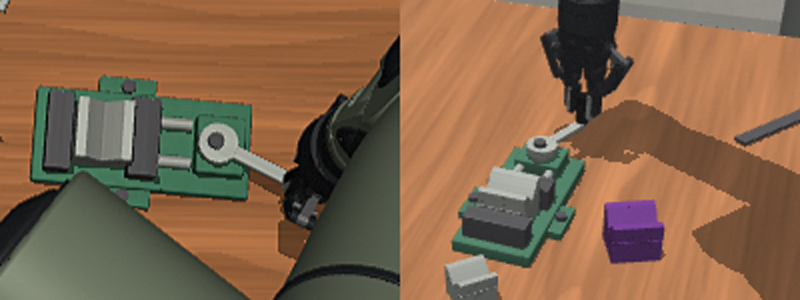

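The lever follows: it now points down-right in the crop, from (217,142) to (290,180), and the jaw is closing on the block. I continue in small steps while watching the force.

Request:
{"fn": "jog_arm", "kwargs": {"motion": "0 5 0 0 0 -0.06 0.72; 0.5 10 0 0 0 -0.12 0.72; 1 15 0 0 0 -0.18 0.72; 2.5 20 0 0 0 -0.24 0.72; 3 22.5 0 0 0 -0.27 0.72; 3 22.5 0 0 0 -0.27 0.72"}}

```text
clock: 3.9
ee_pos: [0.5327, -0.3107, 0.2366]
orientation: [-2.39, -2.038, 0.001]
contact_force: [-3.4, 1.1, 1.2]
width: 0.0241
grasp_force: 1.7
```

```bash
python3 - <<'E'
from h import *
s=st();print(Ro.from_rotvec(s['orientation']).inv().apply(s['contact_force']))
pv=np.array([.5471,-.2270]);r=.085
rel([[*(pv-r*np.array([np.cos(VY+a),np.sin(VY+a)])),.082,VY+a] for a in np.arange(1.49,1.9,.03)])
E
```

```text
t 3.9 p [ 0.5327 -0.3107  0.2366] psi 1.412277767741419 F [-3.3639  1.0607  1.2088] w 0.024106488033553947 g 1.7048502713441849 j [-0.6475  0.5979 -0.2199  0.7538 -0.0008  1.0819]
[ 0.516  -3.4904 -1.2053]
[-0.081, 1.124, -0.351, -0.001, 0.0, -0.002]
[-0.039, 3.674, -0.354, -0.001, 0.0, -0.032]
[0.08, 6.221, -0.357, -0.001, 0.0, -0.062]
[0.275, 8.764, -0.359, -0.001, 0.0, -0.092]
[0.547, 11.299, -0.362, -0.001, 0.0, -0.122]
[0.894, 13.825, -0.365, -0.001, 0.0, -0.152]
[1.317, 16.34, -0.368, -0.001, 0.0, -0.182]
[1.815, 18.841, -0.37, -0.001, 0.0, -0.212]
[2.388, 21.325, -0.373, -0.001, 0.0, -0.242]
[3.035, 23.792, -0.376, -0.001, 0.0, -0.272]
[3.756, 26.238, -0.379, -0.001, 0.0, -0.302]
[4.55, 28.661, -0.381, -0.001, 0.0, -0.332]
[5.416, 31.059, -0.384, -0.001, 0.0, -0.362]
[6.354, 33.43, -0.387, -0.001, 0.0, -0.392]
```

Request:
{"fn": "jog_arm", "kwargs": {"motion": "0 2.5 0 0 0 -0.03 0.72; 0 5 0 0 0 -0.06 0.72; 0 5 0 0 0 -0.06 0.72"}}

```text
clock: 4.2
ee_pos: [0.5383, -0.3116, 0.2367]
orientation: [2.326, 2.112, 0.0]
contact_force: [-3.3, 0.0, 1.5]
width: 0.0241
grasp_force: 1.6
```

Request:
{"fn": "jog_arm", "kwargs": {"motion": "0 1.5 0 0 0 -0.02 0.72; 0 1.5 0 0 0 -0.02 0.72"}}

```text
clock: 4.4
ee_pos: [0.5397, -0.3117, 0.2367]
orientation: [-2.305, -2.135, 0.0]
contact_force: [-4.2, -1.2, 1.1]
width: 0.024
grasp_force: 1.9
```

Request:
{"fn": "jog_arm", "kwargs": {"motion": "0 2 0 0 0 -0.02 0.72; 0 2 0 0 0 -0.02 0.72"}}

```text
clock: 4.6
ee_pos: [0.541, -0.3117, 0.2366]
orientation: [-2.282, -2.157, 0.003]
contact_force: [-6.5, 1.2, 4.1]
width: 0.0236
grasp_force: 3.4
```

Request:
{"fn": "jog_arm", "kwargs": {"motion": "0 2 0 0 0 -0.02 0.72; 0 2 0 0 0 -0.02 0.72"}}

```text
clock: 4.8
ee_pos: [0.5421, -0.3117, 0.2365]
orientation: [-2.259, -2.178, 0.005]
contact_force: [-10.2, 1.1, 6.8]
width: 0.0238
grasp_force: 5.1
```

Request:
{"fn": "jog_arm", "kwargs": {"motion": "0 1.5 0 0 0 -0.02 0.72; 0 1.5 0 0 0 -0.02 0.72"}}

```text
clock: 5.0
ee_pos: [0.543, -0.3116, 0.2365]
orientation: [-2.237, -2.199, 0.007]
contact_force: [-12.5, 1.7, 7.3]
width: 0.0239
grasp_force: 6.4
```

Request:
{"fn": "jog_arm", "kwargs": {"motion": "0 -3 0 0 0 0 0.72; 0 -6 0 0 0 0 0.5; 0 -6 0 0 0 0 0.2; 0 -6 0 0 0 0 0; 0 -6 -40 0 0 0 0; 0 -6 -90 0 0 0 0; 0 -6 -120 0 0 0 0; 0 -6 -120 0 0 0 0"}}

```text
clock: 5.8
ee_pos: [0.5411, -0.313, 0.3625]
orientation: [2.232, 2.196, 0.003]
contact_force: [1.2, 0.0, 0.3]
width: 0.0852
grasp_force: 0.0
```

```bash
python3 - <<'E'
from h import *
s=st()
rel([[.541,.2798,.16,np.pi-.343],[.541,.2798,.0485,np.pi-.343]])
E
```

```text
t 5.8 p [ 0.5411 -0.313   0.3625] psi 1.5542211759618676 F [1.1503 0.0015 0.3318] w 0.08520727235742574 g 0.0 j [-0.6426  0.4883 -0.0548  1.0168  0.0005  0.9448]
[593.015, -10.304, 43.897, 0.004, 0.011, -1.244]
[593.68, -11.315, 155.39, 0.004, 0.011, -1.244]
```

Request:
{"fn": "jog_arm", "kwargs": {"motion": "593 -10 44 0 0 -1.244 0; 593 -10 44 0 0 -1.244 0; 593 -10 44 0 0 -1.244 0; 593 -10 44 0 0 -1.244 0; 593 -10 44 0 0 -1.244 0; 593 -10 44 0 0 -1.244 0; 593 -10 44 0 0 -1.244 0; 593 -10 44 0 0 -1.244 0; 593 -10 44 0 0 -1.244 0; 593 -10 44 0 0 -1.244 0; 593 -10 44 0 0 -1.244 0; 593 -10 44 0 0 -1.244 0"}}

```text
clock: 7.0
ee_pos: [0.5387, 0.2838, 0.3116]
orientation: [-0.535, -3.095, -0.001]
contact_force: [1.0, -1.0, 0.6]
width: 0.0857
grasp_force: 0.0
```

```bash
python3 - <<'E'
from h import *
s=st()
rel([[.541,.2798,.10,np.pi-.343],[.541,.2798,.0485,np.pi-.343]])
snap('top','t3.png');snap('side','s3.png')
a=cv2.imread('pics/t3.png')[200:300,340:473];b=cv2.imread('pics/s3.png')[225:358,222:400]
cv2.imwrite('pics/c4.png',np.hstack([cv2.resize(a,(400,300),interpolation=2),cv2.resize(b,(400,300),interpolation=2)]))
E
```

```text
t 7.0 p [0.5387 0.2838 0.3116] psi 2.7989743697918983 F [ 0.9642 -1.0158  0.596 ] w 0.08573671141476413 g 0.0 j [ 0.3636  0.5059 -0.1643  0.9008  0.0005  0.7062]
[-3.516, -3.004, 56.6, 0.0, -0.0, 0.0]
[-3.539, -3.018, 108.1, 0.0, -0.0, 0.0]
```

View pics/c4.png

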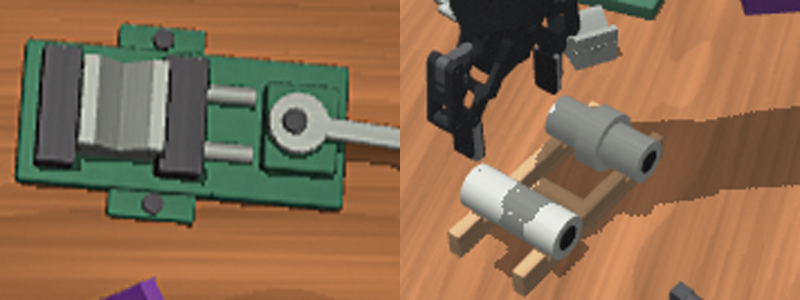

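The vise now holds the block between both jaws, spanning (82..166, 54..152) in the left crop. The gripper's two fingers straddle the plain sleeve. I descend and grip.

Request:
{"fn": "jog_arm", "kwargs": {"motion": "-2 -1.5 40 0 0 0 0; -2 -1.5 80 0 0 0 0; -2 -1.5 108 0 0 0 0; -2 -1.5 108 0 0 0 0; -2 -1.5 108 0 0 0 0"}}

```text
clock: 7.6
ee_pos: [0.5406, 0.2785, 0.2044]
orientation: [-0.538, -3.094, 0.001]
contact_force: [0.5, 0.6, -0.7]
width: 0.0857
grasp_force: 0.0
```

```bash
python3 - <<'E'
from h import *
s=st()
rel([[.541,.2798,.0485,np.pi-.343]])
t=cv2.imread('pics/t3.png')
T=lambda u,v:(340+u/3,200+v/3)
W=np.array([atz('top',T(*b),.068) for b in [(82,54),(166,62),(160,152),(78,147)]]);c=W.mean(0);print(W,c)
d=c[:2]-V;print('block in vise frame',np.cos(VY)*d[0]+np.sin(VY)*d[1],-np.sin(VY)*d[0]+np.cos(VY)*d[1])
print(np.arctan2(*(W[0]-W[3])[[1,0]]),np.arctan2(*(W[1]-W[2])[[1,0]]))
E
```

```text
t 7.6 p [0.5406 0.2785 0.2044] psi 2.797301886924399 F [ 0.479   0.5676 -0.6564] w 0.08568374585599502 g 0.0 j [ 0.3545  0.6247 -0.2706  0.6768  0.      0.6987]
[0.03, 1.324, 0.908, -0.001, -0.001, -0.001]
[[ 0.589  -0.0851  0.068 ]
 [ 0.5845 -0.1411  0.068 ]
 [ 0.5236 -0.1365  0.068 ]
 [ 0.5261 -0.0822  0.068 ]] [ 0.5558 -0.1112  0.068 ]
block in vise frame 0.00017128892048216994 0.0001855821002384851
-0.04505992634105071 -0.07636851437881483
```

Request:
{"fn": "jog_arm", "kwargs": {"motion": "0 1.5 1 0 0 0 0.3; 0 1.5 1 0 0 0 0.5; 0 1.5 1 0 0 0 0.7; 0 1.5 1 0 0 0 0.7; 0 1.5 1 0 0 0 0.7; 0 1.5 1 0 0 0 0.7", "grip_force": 30}}

```text
clock: 8.2
ee_pos: [0.5414, 0.2799, 0.2049]
orientation: [0.538, 3.093, -0.002]
contact_force: [-0.8, -3.4, 6.0]
width: 0.0388
grasp_force: 30.0
```

Request:
{"fn": "jog_arm", "kwargs": {"motion": "0 0 -10 0 0 0 0.7; 0 0 -30 0 0 0 0.7; 0 0 -60 0 0 0 0.7; 0 0 -90 0 0 0 0.7; 0 0 -110 0 0 0 0.7; 0 0 -110 0 0 0 0.7"}}

```text
clock: 8.8
ee_pos: [0.5421, 0.2811, 0.3173]
orientation: [0.536, 3.09, 0.006]
contact_force: [0.7, -0.7, -3.3]
width: 0.039
grasp_force: 31.3
```

```bash
python3 - <<'E'
from h import *
s=st()
rel([[*V,.130,np.pi+VY],[*V,.0884,np.pi+VY]])
snap('top','t4.png');snap('side','s4.png')
a=cv2.imread('pics/t4.png')[180:300,130:290];b=cv2.imread('pics/s4.png')[180:330,200:400]
cv2.imwrite('pics/c5.png',np.hstack([cv2.resize(a,(400,300),interpolation=2),cv2.resize(b,(400,300),interpolation=2)]))
E
```

```text
t 8.8 p [0.5421 0.2811 0.3173] psi 2.798116867460586 F [ 0.658  -0.7091 -3.2519] w 0.038959193858409104 g 31.327171325683594 j [ 0.3575  0.5011 -0.1566  0.9069  0.0006  0.7009]
[-144.765, -365.2, 31.264, 0.004, 0.005, -0.267]
[-144.585, -365.386, 72.863, 0.004, 0.005, -0.267]
```

View pics/c5.png

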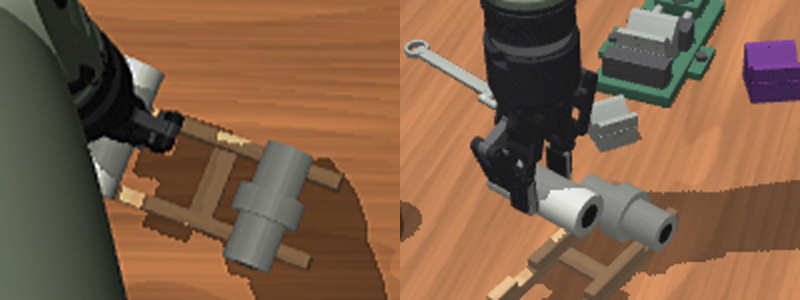

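The gripper holds the plain sleeve (width 39 mm, weight about 3.3 N), and the collared one is still in its berth at crop (265,205). I'll carry the plain one above the V.

Request:
{"fn": "jog_arm", "kwargs": {"motion": "-145 -365 5 0 0 -0.267 0.7; -145 -365 5 0 0 -0.267 0.7; -145 -365 5 0 0 -0.267 0.7; -145 -365 5 0 0 -0.267 0.7; -145 -365 5 0 0 -0.267 0.7; -145 -365 5 0 0 -0.267 0.7; -145 -365 5 0 0 -0.267 0.7; -145 -365 5 0 0 -0.267 0.7; -145 -365 5 0 0 -0.267 0.7; -145 -365 5 0.004 0.005 -0.267 0.7; -145 -365 5 0.004 0.005 -0.267 0.7"}}

```text
clock: 10.0
ee_pos: [0.5539, -0.1111, 0.3073]
orientation: [-0.119, -3.131, 0.003]
contact_force: [0.1, -0.2, -3.7]
width: 0.0388
grasp_force: 31.7
```

```bash
python3 - <<'E'
from h import *
s=st()
rel([[*V,.107,np.pi+VY],[*V,.0892,np.pi+VY]])
E
```

```text
t 10.0 p [ 0.5539 -0.1111  0.3073] psi 3.0655550822441446 F [ 0.0783 -0.1809 -3.6636] w 0.03878069795673883 g 31.69593036174774 j [-0.3276  0.4387 -0.2886  0.8512 -0.0041 -0.2516]
[-2.067, -0.08, 45.332, -0.002, -0.008, 0.0]
[-2.218, -0.044, 63.132, -0.002, -0.008, 0.0]
```

Request:
{"fn": "jog_arm", "kwargs": {"motion": "-2 0 20 -0.002 -0.008 0 0.7; -2 0 40 -0.002 -0.008 0 0.7; -2 0 46 -0.002 -0.008 0 0.7; -2 0 46 -0.002 -0.008 0 0.7; -2 0 46 -0.002 -0.008 0 0.7"}}

```text
clock: 10.5
ee_pos: [0.5566, -0.1116, 0.2632]
orientation: [0.118, 3.137, -0.002]
contact_force: [1.0, -0.6, -3.2]
width: 0.0389
grasp_force: 31.6
```

```bash
python3 - <<'E'
from h import *
s=st()
rel([[*V,.0892,np.pi+VY]])
snap('top','t5.png');snap('side','s5.png')
a=cv2.imread('pics/t5.png')[190:280,340:460];b=cv2.imread('pics/s5.png')[120:240,270:430]
cv2.imwrite('pics/c6.png',np.hstack([cv2.resize(a,(400,300),interpolation=2),cv2.resize(b,(400,300),interpolation=2)]))
E
```

```text
t 10.5 p [ 0.5566 -0.1116  0.2632] psi 3.066118517955981 F [ 0.9952 -0.5798 -3.2163] w 0.03887393496314271 g 31.643888354301453 j [-0.3278  0.488  -0.3381  0.7416 -0.0006 -0.2523]
[1.066, 0.153, 18.976, -0.001, 0.003, 0.001]
```

View pics/c6.png

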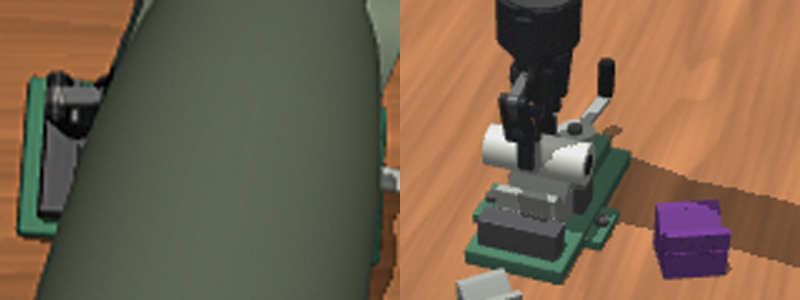

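The sleeve hangs lengthwise just above the block's V (right crop, sleeve from (490,145) to (590,160)). I lower it slowly and watch the force.

Request:
{"fn": "jog_arm", "kwargs": {"motion": "0.5 0 6 0 0.003 0 0.7; 0.5 0 12 0 0.003 0 0.7; 0.5 0 15 0 0.003 0 0.7; 0.5 0 15 0 0.003 0 0.7"}}

```text
clock: 11.0
ee_pos: [0.5557, -0.1121, 0.2473]
orientation: [-0.12, -3.138, 0.0]
contact_force: [-0.6, 1.7, -2.6]
width: 0.0389
grasp_force: 31.8
```

Request:
{"fn": "jog_arm", "kwargs": {"motion": "0 0 1 0 0 0 0.7; 0 0 2 0 0 0 0.7; 0 0 2 0 0 0 0.7"}}

```text
clock: 11.3
ee_pos: [0.5559, -0.1117, 0.2466]
orientation: [0.12, 3.139, 0.001]
contact_force: [-2.8, 5.0, 7.5]
width: 0.039
grasp_force: 32.6
```

Request:
{"fn": "jog_arm", "kwargs": {"motion": "0 0 1 0 0 0 0.7; 0 0 1 0 0 0 0.7"}}

```text
clock: 11.5
ee_pos: [0.5561, -0.1115, 0.2462]
orientation: [0.119, 3.138, 0.002]
contact_force: [-3.1, 6.3, 10.1]
width: 0.0388
grasp_force: 33.0
```

Request:
{"fn": "jog_arm", "kwargs": {"motion": "0 0.7 0 0 0 0 0.7; 0 0.7 0 0 0 0 0.7"}}

```text
clock: 11.7
ee_pos: [0.5562, -0.1111, 0.2461]
orientation: [0.119, 3.138, -0.0]
contact_force: [-2.0, 4.8, 8.0]
width: 0.0385
grasp_force: 32.8
```

```bash
python3 - <<'E'
from h import *
s=st();print(s['wrist_torque'])
E
```

```text
t 11.7 p [ 0.5562 -0.1111  0.2461] psi 3.0655196696087605 F [-2.0251  4.8205  7.9819] w 0.03848959642251876 g 32.75762379169464 j [-0.3273  0.5089 -0.3549  0.7058  0.0003 -0.2512]
[0.8817 0.4466 0.0007]
```

Request:
{"fn": "jog_arm", "kwargs": {"motion": "0 1 0.3 0 0 0 0.7; 0 1 0.3 0 0 0 0.7"}}

```text
clock: 11.9
ee_pos: [0.5564, -0.1104, 0.2455]
orientation: [0.12, 3.138, -0.001]
contact_force: [-1.4, 3.0, 5.6]
width: 0.0389
grasp_force: 32.6
```

Request:
{"fn": "jog_arm", "kwargs": {"motion": "0 0.7 0.3 0 0 0 0.7; 0 0.7 0.3 0 0 0 0.7"}}

```text
clock: 12.1
ee_pos: [0.5566, -0.1098, 0.245]
orientation: [0.12, 3.138, -0.002]
contact_force: [-0.8, 3.4, 6.0]
width: 0.0384
grasp_force: 32.5
```

Request:
{"fn": "jog_arm", "kwargs": {"motion": "0 0.8 0.6 0 0 0 0.7; 0 0.8 0.6 0 0 0 0.7"}}

```text
clock: 12.3
ee_pos: [0.5566, -0.1094, 0.2448]
orientation: [0.121, 3.138, -0.004]
contact_force: [-0.9, 1.9, 8.7]
width: 0.0387
grasp_force: 33.0
```

Request:
{"fn": "jog_arm", "kwargs": {"motion": "0 0.7 0.6 0 0 0 0.7; 0 0.7 0.6 0 0 0 0.7"}}

```text
clock: 12.5
ee_pos: [0.5567, -0.1091, 0.2448]
orientation: [0.121, 3.138, -0.006]
contact_force: [-3.8, 0.2, 13.1]
width: 0.0387
grasp_force: 33.4
```

Request:
{"fn": "jog_arm", "kwargs": {"motion": "0 0 -0.8 0 0 0 0.65; 0 0 -0.8 0 0 0 0.4; 0 0 -0.8 0 0 0 0.2; 0 0 -0.8 0 0 0 0; 0 0 -0.8 0 0 0 0; 0 0 -0.8 0 0 0 0"}}

```text
clock: 13.1
ee_pos: [0.5561, -0.1085, 0.2434]
orientation: [-0.121, -3.138, 0.002]
contact_force: [0.3, 0.5, -0.7]
width: 0.0853
grasp_force: 0.0
```

```bash
python3 - <<'E'
from h import *
s=st()
V2=np.array([.5566,-.1093])
rel([[*V2,.130,np.pi+VY],[*V2,.098-.018,np.pi+VY]])
E
```

```text
t 13.1 p [ 0.5561 -0.1085  0.2434] psi 3.064799659577872 F [ 0.3131  0.4949 -0.6736] w 0.08525013452845813 g 0.0 j [-0.3225  0.512  -0.3578  0.7015 -0.0014 -0.2458]
[-0.537, -0.86, -41.575, -0.001, -0.001, -0.001]
[-0.579, -0.797, 8.425, -0.001, -0.001, -0.001]
```

Request:
{"fn": "jog_arm", "kwargs": {"motion": "0 0 -20 0 0 0 0; -0.5 -0.8 -47 0 0 0 0; -0.5 -0.8 -47 0 0 0 0.5; -0.5 -0.8 -47 0 0 0 1; -0.5 -0.8 -47 0 0 0 1; -0.5 -0.8 -47 0 0 0 1; -0.5 -0.8 -47 0 0 0 1; -0.5 -0.8 -47 0 0 0 1; -0.5 -0.8 -47 0 0 0 1"}}

```text
clock: 14.0
ee_pos: [0.5565, -0.1092, 0.2903]
orientation: [-0.121, -3.138, 0.002]
contact_force: [0.1, -0.5, -0.3]
width: 0.0006
grasp_force: 0.0
```

```bash
python3 - <<'E'
from h import *
s=st()
rel([[.5566,-.1093,.098-.018,np.pi+VY]])
snap('top','t6.png');snap('side','s6.png')
a=cv2.imread('pics/t6.png')[190:280,340:460];b=cv2.imread('pics/s6.png')[120:240,270:430]
cv2.imwrite('pics/c7.png',np.hstack([cv2.resize(a,(400,300),interpolation=2),cv2.resize(b,(400,300),interpolation=2)]))
E
```

```text
t 14.0 p [ 0.5565 -0.1092  0.2903] psi 3.064830258927865 F [ 0.0785 -0.5472 -0.2668] w 0.0005859618329309363 g 0.0 j [-0.3236  0.4575 -0.3076  0.8065 -0.0014 -0.2468]
[-0.149, -0.041, 55.344, -0.001, -0.001, -0.001]
```

View pics/c7.png

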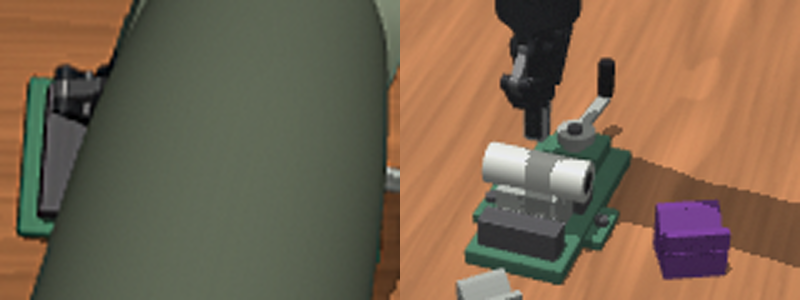

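The sleeve rests in the V with the closed fingers above it (right crop, sleeve from (490,160) to (590,180)). The tips should touch about 19 mm further down, so I press gently from there.

Request:
{"fn": "jog_arm", "kwargs": {"motion": "0 0 8 0 0 0 1; 0 0 14 0 0 0 1; 0 0 17 0 0 0 1; 0 0 17 0 0 0 1"}}

```text
clock: 14.5
ee_pos: [0.5562, -0.1091, 0.2728]
orientation: [-0.121, -3.137, 0.001]
contact_force: [0.4, -0.5, 0.4]
width: 0.0001
grasp_force: 0.0
```

Request:
{"fn": "jog_arm", "kwargs": {"motion": "0 0 1 0 0 0 1; 0 0 2 0 0 0 1; 0 0 2 0 0 0 1"}}

```text
clock: 14.8
ee_pos: [0.5567, -0.1093, 0.2718]
orientation: [-0.121, -3.139, 0.002]
contact_force: [0.5, 1.0, -0.3]
width: 0.0001
grasp_force: 0.0
```

Request:
{"fn": "jog_arm", "kwargs": {"motion": "0 0 1 0 0 0 1; 0 0 1 0 0 0 1"}}

```text
clock: 15.0
ee_pos: [0.5567, -0.1093, 0.2716]
orientation: [0.12, 3.139, -0.003]
contact_force: [-2.0, 0.7, 6.8]
width: -0.0001
grasp_force: 3.1
```

Request:
{"fn": "jog_arm", "kwargs": {"motion": "0 0 0.8 0 0 0 1; 0 0 0.8 0 0 0 1"}}

```text
clock: 15.2
ee_pos: [0.5567, -0.1093, 0.2716]
orientation: [0.12, 3.138, -0.003]
contact_force: [-2.9, 0.5, 11.5]
width: 0.0002
grasp_force: 5.7
```

Request:
{"fn": "jog_arm", "kwargs": {"motion": "0 0 0.6 0 0 0 1; 0 0 0.6 0 0 0 1"}}

```text
clock: 15.4
ee_pos: [0.5567, -0.1092, 0.2715]
orientation: [0.12, 3.138, -0.003]
contact_force: [-5.0, 2.5, 14.8]
width: -0.0002
grasp_force: 7.7
```

Request:
{"fn": "jog_arm", "kwargs": {"motion": "0 0 -0.3 0 0 0 1; 0 0 -0.3 0 0 0 1; 0 0 -0.3 0 0 0 1; 0 0 -0.3 0 0 0 1; 0 0 -0.3 0 0 0 1; 0 0 -0.3 0 0 0 1; 0 0 -0.3 0 0 0 1; 0 0 -0.3 0 0 0 1"}}

```text
clock: 16.2
ee_pos: [0.5567, -0.1092, 0.2715]
orientation: [0.12, 3.138, -0.003]
contact_force: [-4.6, 1.6, 13.3]
width: -0.0002
grasp_force: 6.7
```

```bash
python3 - <<'E'
from h import *
for i in range(4): snap('side','f.png');print(env.sense()['contact_force'])
snap('top','ft.png')
E
```

```text
[-3.9297  1.215  13.2695]
[-4.5527  1.6336 13.6009]
[-3.9914  1.3209 13.0905]
[-4.3034  1.7641 13.1354]
```

The press holds steady at about 13 N and is nearly even on both sides of the V, so I hand in.

```bash
python3 -c "
from cell import env
print(env.close_job())"
```

```text
the job is handed in; nothing more can be done
None
```

I clamped the V-block with about 12.5 N at the lever handle and seated the plain sleeve in the V. I handed the job in with the closed fingers pressing on its top line at a steady 13 N or so, nearly even side to side, and no verdict came back.

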